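# Free the hook tool and coat its tip

## Task

Swing the red-handled toggle clamp up and over past centre until it stays open, then lift out the freed steel hook tool and dip its brass tip into the white pot with the green band, pressing it lightly for about half a second on the sprung orange pad inside. Then lay the tool level along the blue rest, seated down in both forks with its bent neck hanging past the end, and let go. Never pull the tool from under a closed clamp, be gentle with the pot, and leave the other loose things where they are.

Things in the scene. Friction and masses are not known exactly. Their poses are not given: they have to be found in the camera images.
- fixture: Fixed clamping fixture: aluminium base plate 205 x 100 x 12 mm with two U saddles at x = -45 and +45 mm (each 16 mm long in x, 36 mm wide, floor 85 mm above the bench, walls up to 95 mm) and two red cheeks at x = -108 mm, 124 mm high. Origin on the bench surface midway between the saddles; x runs along the clamped tool towards its bent end, z up.
- clamp (a joint): Toggle clamp arm on the fixture: angle in rad, 0 = closed (arm level above the tool, its foot about 1 mm over it), grows as the red handle is lifted up and back over the hinge, away from the tool's bent end. About 2 N at the handle lifts it. It falls shut if let go before upright (1.57) and falls open onto its stop at 2.0 once well past it.
- clamp_handle (a point): Middle of the clamp's red T handle: a round bar of 14 mm diameter, 130 mm long, parallel to the fixture's y and to the hinge axis, across the end of the 18 mm wide arm, 100 mm from the hinge. Closed, it is 112 mm above the bench, over the tool. The free stretches either side of the arm (20 to 60 mm from the middle) can be pinched from above.
- clamp_hinge (a point): Middle of the clamp's hinge axis (along the fixture's y): 105 mm behind the fixture's origin (x = -105 mm), 112 mm above the bench.
- hook: Hook tool, about 0.3 kg: straight steel bar 150 x 16 x 14 mm (x, y, z) with a blue band towards its tail and, at its +x end, a round brass neck of 14 mm diameter bent down by 44 degrees from the bar. Origin at the centre of the bar's underside; x towards the bent end, z up. It starts in the fixture's saddles, neck hanging down. The middle 70 mm of the bar is free to grasp from above.
- hook_tip (a point): Centre of the round brass tip (radius 7 mm) at the end of the neck: 125 mm ahead (x) and 46 mm below (z) the tool's origin, in the tool's own frame.
- pot: White pot with a green band, fixed on a dark plate 110 x 110 x 6 mm: 64 mm outside, 56 mm inside diameter, rim 80 mm above the bench. Inside, an orange pad (53 mm disc) gives way on a spring: about 1.2 N per mm, 8 mm travel, then a hard stop. Its face sits anywhere from 25 to 50 mm below the rim; this varies and is not reported. Origin under the middle, z up.
- pot_rim (a point): Centre of the pot's mouth, level with the rim. With its bar level the tool's slanting neck does not fit deep into the pot; with the bar tilted nose down by about 35 to 45 degrees the neck stands upright and does.
- rest: Open rest, fixed to the bench: wooden base 130 x 80 x 10 mm with two blue forks at x = -45 and +45 mm, each 14 mm long in x. Fork floors are flat, 80 mm above the bench and about 24 mm wide between side walls that flare outwards to about 48 mm at their top, 100 mm above the bench. Origin on the bench surface midway between the forks; the tool's bar lies along x, bent end either way; z up.
- bottle: Loose white bottle, red cap, 60 mm wide, 150 mm tall; origin under its middle. Leave alone.
- jar: Loose amber jar 68 mm wide, 80 mm tall; origin under its middle. Leave alone.
- weight: Loose brass test weight 52 mm wide, 72 mm tall; origin under its middle. Leave alone.
- jaw: Loose red jaw insert 60 x 40 x 36 mm; origin under its middle. Leave alone.
- mouse: Loose black computer mouse about 85 x 60 x 30 mm on a grey pad. Leave alone.
- marker: Loose black and white marker about 130 mm long on a notepad. Leave alone.
There are look-alikes about, which are no part of the job. There is more than one size of the pot; the job needs the smaller.

How it is judged:
By the outcome, as a careful person would: the job done as asked, in the order asked, and still so for the second after the job is handed in, with the robot touching nothing.
It also fails if it takes over 61 s, if anything falls off the work surface, if the arm or the gripper's body presses on something with over 40 N, if the wrist force passes 120 N, or if a joint passes its speed limit or range.

## Robot

A 6-joint arm with a two-finger parallel gripper is mounted at the origin on the work surface. World frame = base frame: x ahead of the robot, y to its left, z up, the work surface at z = 0. Lengths are in m, angles in degrees, forces in N, time in s.
With the tool pointing down it reaches from about 0.4 to 0.825 m from the base axis. Payload 7 kg.
Tool frame: the origin (TCP) lies between the finger pads; the fingertips stand 22 mm ahead of it and the grasp point (between the pads) lies 3 mm ahead of it; z points along the fingers, y is the direction in which the jaws open and shut (so a half turn about z gives the same grasp; the last joint's range is limited). The gripper opens to 88 mm and grips with 3 to 60 N. Pads are 19 mm wide; open, the fingers measure 130 mm over their backs; the gripper's body (78 mm by 193 mm) begins 47 mm behind the grasp point.
Start: joints at [92.252, 20.546, 0.682, 0, -70.136, -16.507], TCP at [0.166, 0.654, 0.249] pointing down, gripper open.
Joint ranges: [-176.03, 176.03], [-82.01, 121.73], [-58.28, 71.71], [-173.87, 95.51], [-174.79, -0.11], [-173.66, 173.66]. Speed limits (degrees/s): [136.94, 136.94, 172.46, 180, 180, 180].

## Interface

Orientations are given as [roll, pitch, yaw] about the fixed x, y, z axes, in that order (R = Rz(yaw) Ry(pitch) Rx(roll)).
In Python, from plant import telemetry, cams, r gives the robot as it stands.
- The arm moves only by the tool carry_out, never from a script. Its argument "commands" is one flat list of numbers, 5 for each row, row after row: the shift along the world's x, y, z as a fraction of full scale, then the turn about the world's z as a fraction of full scale, then the gripper's target within -1 to 1 (shut at 1, half-way at 0, fully open at -1). In form: [x, y, z, turn, claw, x, y, z, turn, claw, ...]. A call has 1 to 8 rows; each row shifts and turns the commanded pose from where the row before left it; what a row does not reach is not made up. Full scale, the value 1, is 0.04 m for a shift and 4 degrees for a turn. A row lasts 1/10 s, in which the tool goes at most 50 mm and 8.59 degrees, less where a joint would pass 70% of its speed; a pose out of reach is approached as far as the arm can. A call with a number of a shift or a turn outside -1 to 1 is refused whole. A call with a gripper value outside its range is refused whole. The fingers move at their own pace and stop on an object; "grip_force" is the grip in N (left out, the last holds). Time passes only in rows, so rows that do not move let the fingers close. It gives the time, the measured TCP pose, the force and the opening at its end, in the units of the state.
- telemetry.get_state(): the state, without advancing time (a new reading comes with each control period).
- cams.capture(name): name is "scene" or "top" or "wrist"; returns a dict with "frame" (480x640x3 uint8, red, green, blue), "camera_matrix" (3x3 intrinsics, pixels), "camera_from_world" (4x4, takes a point from world to camera coordinates); the wrist camera has in their place "mount" (4x4, takes a point from camera to tool coordinates, whose origin is the TCP and whose axes are the flange's). Camera axes: x right, y down, z forward; pixel columns grow to the right and rows downward; lengths in m; the calibration is good to about 2 mm. A picture is of the moment at which its call begins: read the wrist's pose just before it. There is no depth.
- r.close_job(): hands the job in, once; it reports no verdict.
The state is a dict: "time_s": time; "joints": joint angles; "qd": joint speeds; "joint_torque": joint torques, N m; "tcp_pos": TCP position; "eef_rot": TCP orientation; "contact_force": force on the tool from outside, world axes, zero at the start; "moment": the same for the moment, N m; "gripper_width": finger opening in m.
Only numpy, scipy, OpenCV 4.12 (cv2) and the standard library are available. Lean on these libraries where they do the work, as an engineer would, in place of code of your own. Each camera call takes 0.05 s, during which the arm holds its last target. There are 200 camera calls.

## Working session

There is one attempt and no reset: what is moved stays moved. The work goes in short steps, Python scripts to look and compute and a tool call to move; the robot and the scene stay as the last step left them, time stands still between calls to the robot, and variables do not carry over. Pictures are saved under pics/ and viewed, about 8 in all and at most 12, crops included, and the job is handed in when it is done.

Besides the shell and the picture viewer there is one more tool, called after "Request:" as name(argument=value, ...), one argument or row to a line, values as JSON. carry_out: Moves the arm, as the interface text tells. Shift numbers are shares of 0.04 m and turn numbers shares of 4 degrees, none past 1 either way. Its arguments: {"type":"object","properties":{"commands":{"type":"array"},"grip_force":{"type":"number"}},"required":["commands"]}

```bash
mkdir -p pics; ls; cat > h.py <<'E'
import numpy as np, cv2
from scipy.spatial.transform import Rotation as Ro
from plant import telemetry, cams, r
def shot(n,f):
    s=telemetry.get_state(); c=cams.capture(n); K=np.array(c["camera_matrix"])
    if n=="wrist":
        T=np.eye(4); T[:3,:3]=Ro.from_euler('xyz',s["eef_rot"],degrees=True).as_matrix(); T[:3,3]=s["tcp_pos"]
        M=T@np.array(c["mount"])
    else: M=np.linalg.inv(np.array(c["camera_from_world"]))
    cv2.imwrite(f"pics/{f}.png",cv2.cvtColor(c["frame"],cv2.COLOR_RGB2BGR)); np.savez(f"pics/{f}.npz",K=K,M=M,f=c["frame"])
    return c["frame"],K,M
def load(f):
    d=np.load(f"pics/{f}.npz"); return d["f"],d["K"],d["M"]
def ray(K,M,u,v):
    d=M[:3,:3]@np.linalg.solve(K,[u,v,1.]); return M[:3,3],d
def onz(K,M,u,v,z):
    o,d=ray(K,M,u,v); return o+d*(z-o[2])/d[2]
def proj(K,M,p):
    q=np.linalg.inv(M)@np.append(p,1); q=K@q[:3]; return q[:2]/q[2]
E
python3 - <<'E'
from h import *
print(telemetry.get_state())
for n in("top","scene"):
    f,K,M=shot(n,n+"0"); print(n,K.round(1).tolist(),M.round(3).tolist())
E
```

```text
pics
{'time_s': 0.0, 'joints': array([ 9.22518088e+01,  2.05901945e+01,  6.33407145e-01, -2.18907494e-02,
       -7.01351011e+01, -1.65059938e+01]), 'qd': array([ 0.05508582, -0.08709089,  0.02368522,  0.06546478, -0.02278249,
        0.04261441]), 'joint_torque': array([-1.03747429e-04, -5.82715166e+01,  2.93062019e+01,  6.99736163e+00,
        6.87495005e-03, -1.51219219e-04]), 'tcp_pos': array([0.16611288, 0.65376816, 0.2476283 ]), 'eef_rot': array([ 1.79906051e+02, -6.37904125e-03, -1.42616348e+01]), 'contact_force': array([-0.95163198,  0.15748597,  0.42292535]), 'moment': array([-0.00149243,  0.02569844, -0.00055964]), 'gripper_width': 0.08792588961419318}
top [[541.0, 0.0, 320.1], [0.0, 541.0, 253.1], [0.0, 0.0, 1.0]] [[-0.009, -0.991, 0.135, 0.303], [-1.0, 0.008, -0.006, 0.015], [0.004, -0.135, -0.991, 1.693], [0.0, 0.0, 0.0, 1.0]]
scene [[544.2, 0.0, 322.6], [0.0, 544.2, 246.6], [0.0, 0.0, 1.0]] [[-0.263, 0.804, -0.533, 1.206], [0.965, 0.219, -0.145, 0.179], [-0.0, -0.552, -0.834, 1.162], [0.0, 0.0, 0.0, 1.0]]
```

View pics/top0.png

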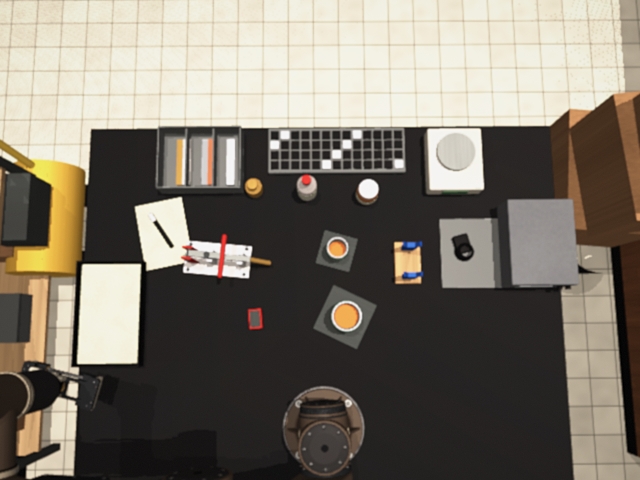

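View pics/scene0.png

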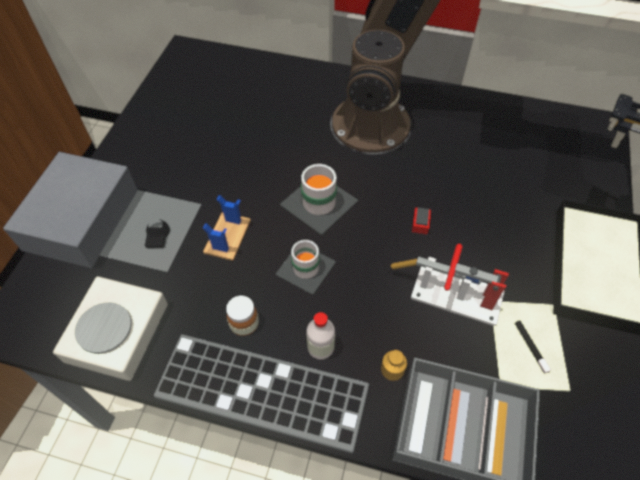

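```bash
cat > m.py <<'E'
from h import *
def blobs(hsv,lo,hi,a=15,lo2=None,hi2=None):
    m=cv2.inRange(hsv,lo,hi)
    if lo2: m|=cv2.inRange(hsv,lo2,hi2)
    n,l,s,c=cv2.connectedComponentsWithStats(m)
    return [(s[i][4],s[i][:4],c[i],cv2.minAreaRect(np.argwhere(l==i)[:,::-1].astype(np.float32))) for i in range(1,n) if s[i][4]>=a]
E
python3 - <<'E'
from m import *
for n in("top0","scene0"):
    f,K,M=load(n); hsv=cv2.cvtColor(f,cv2.COLOR_RGB2HSV)
    print(n)
    for nm,z,args in (("red",.112,((0,150,90),(6,255,255),15,(174,150,90),(180,255,255))),("blue",.095,((105,120,50),(130,255,255),10)),("orange",.045,((7,150,120),(16,255,255),30)),("brass",.08,((14,90,60),(25,255,255),15))):
        for b in blobs(hsv,*args):
            if not(120<b[2][0]<560): continue
            print(nm,b[0],b[1].tolist(),b[2].round(1),[np.round(x,1) for x in b[3]],onz(K,M,*b[2],z).round(4))
E
```

```text
top0
red 73 [302, 174, 9, 11] [305.7 179.1] [array([305.6, 179.2]), array([9.8, 8. ]), np.float64(63.4)] [0.7425 0.0479 0.112 ]
red 178 [217, 234, 10, 44] [221.8 254.1] [array([221.9, 255.5]), array([ 5.5, 43.5]), np.float64(5.9)] [0.5168 0.2962 0.112 ]
red 24 [183, 246, 10, 3] [187.4 247. ] [array([187.5, 247. ]), array([9., 2.]), np.float64(0.0)] [0.5391 0.398  0.112 ]
red 24 [182, 257, 11, 3] [186.8 258. ] [array([187., 258.]), array([10.,  2.]), np.float64(-0.0)] [0.5062 0.3989 0.112 ]
red 148 [248, 308, 15, 22] [255.5 318.3] [array([255. , 318.5]), array([21., 14.]), np.float64(90.0)] [0.3284 0.1956 0.112 ]
blue 133 [402, 241, 21, 9] [411.2 244.9] [array([412., 245.]), array([ 8., 20.]), np.float64(90.0)] [ 0.5425 -0.2659  0.095 ]
blue 88 [403, 271, 20, 7] [412.1 274.7] [array([412.6, 274.6]), array([ 5.1, 19.5]), np.float64(83.7)] [ 0.453  -0.2659  0.095 ]
orange 83 [209, 140, 2, 45] [209.5 163.1] [array([209.5, 162. ]), array([44.,  1.]), np.float64(90.0)] [0.8148 0.3513 0.045 ]
orange 89 [330, 241, 15, 14] [337.6 245.5] [array([337.3, 246.7]), array([15.5, 11.3]), np.float64(
[... 2419 characters left out ...]
ay([10., 20.]), np.float64(90.0)] [ 0.3224 -0.0725  0.08  ]
brass 914 [203, 213, 48, 48] [229.  237.2] [array([226.7, 235.3]), array([32.1, 50.9]), np.float64(24.2)] [ 0.5481 -0.2344  0.08  ]
brass 40 [301, 254, 11, 5] [305.8 256.2] [array([306., 256.]), array([10.,  4.]), np.float64(0.0)] [ 0.5518 -0.0407  0.08  ]
brass 193 [390, 258, 27, 12] [403.2 263.6] [array([403.3, 263.7]), array([ 7.4, 27. ]), np.float64(79.4)] [0.5114 0.1845 0.08  ]
brass 676 [381, 349, 27, 32] [393.6 364.5] [array([394. , 364.5]), array([31., 26.]), np.float64(90.0)] [0.7606 0.2107 0.08  ]
brass 672 [492, 401, 15, 75] [499.5 438.4] [array([499.5, 438. ]), array([ 9.4, 73.9]), np.float64(5.0)] [0.8541 0.4371 0.08  ]
```

Request:
carry_out(
  commands=[0.75, -0.85, 0.1, 0.25, -1, 0.75, -0.85, 0.1, 0.25, -1, 0.75, -0.85, 0.1, 0.25, -1, 0.75, -0.85, 0.1, 0.25, -1, 0.75, -0.85, 0.1, 0.25, -1, 0.75, -0.85, 0.1, 0.25, -1, 0.75, -0.85, 0.1, 0.25, -1, 0.75, -0.85, 0.1, 0.35, -1],
)

```text
time_s: 0.9
tcp_pos: [0.407, 0.3805, 0.2806]
eef_rot: [180.0, 0.0, -5.8]
contact_force: [0.7, 1.1, 0.7]
gripper_width: 0.088
```

Request:
carry_out(
  commands=[0.8, -0.8, 0, 0, -1, 0.8, -0.8, 0, 0, -1, 0, 0, 0, 0, -1, 0, 0, 0, 0, -1],
)

```text
time_s: 1.3
tcp_pos: [0.4708, 0.3171, 0.2801]
eef_rot: [180.0, 0.0, -6.0]
contact_force: [-0.1, 0.1, -0.3]
gripper_width: 0.0876
```

```bash
python3 - <<'E'
from m import *
f,K,M=shot("wrist","w1"); s=telemetry.get_state()
print(s["tcp_pos"],s["eef_rot"],K.round(1).tolist(),M.round(3).tolist(),s["contact_force"],s["time_s"])
E
```

```text
[0.47018742 0.31785267 0.28017354] [ 1.79976324e+02  3.33055254e-02 -5.92452092e+00] [[332.9, 0.0, 320.7], [0.0, 332.9, 238.7], [0.0, 0.0, 1.0]] [[-0.104, -0.96, -0.26, 0.54], [-0.995, 0.1, 0.026, 0.309], [0.001, 0.261, -0.965, 0.417], [0.0, 0.0, 0.0, 1.0]] [ 0.50097381 -0.24087711 -0.06535758] 1.35
```

View pics/w1.png

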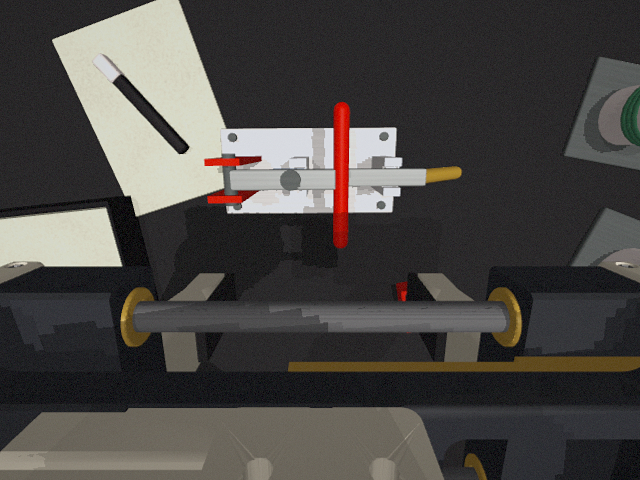

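```bash
python3 - <<'E'
from m import *
f,K,M=load("w1"); hsv=cv2.cvtColor(f,cv2.COLOR_RGB2HSV)
for b in blobs(hsv,(0,150,60),(6,255,255),30,(174,150,60),(180,255,255)): print(b[0],b[1],[np.round(x,1) for x in b[3]],onz(K,M,*b[3][0],.112).round(4))
b=[x for x in blobs(hsv,(0,150,60),(6,255,255),800,(174,150,60),(180,255,255)) if x[1][2]<30][0]
p=cv2.boxPoints(b[3]); q=np.array([onz(K,M,*x,.112) for x in p]); print(q.round(4).tolist())
for b in blobs(hsv,(14,90,60),(25,255,255),100): print("brass",b[0],b[1],[np.round(x,1) for x in b[3]])
print("tip~",onz(K,M,457,173,.046).round(4), "neck start",onz(K,M,426,177,.09).round(4),"hinge",onz(K,M,229,178,.118).round(4))
E
```

```text
2131 [333 102  17 147] [array([341., 175.]), array([146.,  16.]), np.float64(90.0)] [0.5153 0.2934 0.112 ]
395 [204 157  57   9] [array([232., 161.]), array([ 8., 56.]), np.float64(90.0)] [0.5376 0.389  0.112 ]
436 [207 190  51  14] [array([232. , 196.5]), array([50., 13.]), np.float64(0.0)] [0.5063 0.3945 0.112 ]
180 [396 281  12  20] [array([401.5, 290.5]), array([11., 19.]), np.float64(0.0)] [0.3968 0.2437 0.112 ]
[[0.5771, 0.2948, 0.112], [0.5757, 0.2812, 0.112], [0.446, 0.2918, 0.112], [0.4476, 0.307, 0.112]]
brass 484 [426 166  36  18] [array([443.4, 174. ]), array([14.9, 36. ]), np.float64(84.8)]
brass 1019 [120 287  34  60] [array([135.8, 316.5]), array([31.1, 60.1]), np.float64(5.4)]
brass 1025 [488 287  34  60] [array([505.6, 316.4]), array([60.2, 31. ]), np.float64(83.3)]
brass 4159 [288 356 352  16] [array([463.5, 363.5]), array([ 15., 351.]), np.float64(90.0)]
brass 290 [464 454  23  26] [array([476.5, 467. ]), array([30.4, 14.8]), np.float64(45.0)]
tip~ [0.4988 0.1632 0.046 ] neck start [0.503  0.2105 0.09  ] hinge [0.5234 0.3926 0.118 ]
```

Request:
carry_out(
  commands=[0.04, -0.48, -0.9, 0, -1, 0, 0, -1, 0, -1, 0, 0, -1, 0, -1, 0, 0, -1, 0, -1, 0, 0, -0.25, 0, -1, 0, 0, 0, 0, 0.5, 0, 0, 0, 0, 1, 0, 0, 0, 0, 1],
  grip_force=15,
)

```text
time_s: 2.15
tcp_pos: [0.4726, 0.3003, 0.1167]
eef_rot: [-179.8, -0.1, -5.8]
contact_force: [0.7, 0.3, 0.5]
gripper_width: 0.069
```

Request:
carry_out(
  commands=[0, 0, 0, 0, 1, 0, 0, 0, 0, 1, 0, 0, 0, 0, 1],
)

```text
time_s: 2.45
tcp_pos: [0.472, 0.2991, 0.1152]
eef_rot: [-179.9, -0.0, -5.9]
contact_force: [-0.5, -1.3, -0.3]
gripper_width: 0.045
```

Request:
carry_out(
  commands=[0, 0, 0, 0, 1, 0, 0, 0, 0, 1, 0, 0, 0, 0, 1, 0, 0, 0, 0, 1, 0, 0, 0, 0, 1],
)

```text
time_s: 2.95
tcp_pos: [0.4718, 0.2986, 0.1145]
eef_rot: [180.0, 0.0, -5.9]
contact_force: [0.0, -1.5, 0.3]
gripper_width: 0.0133
```

Request:
carry_out(
  commands=[0.003, 0.032, 0.4, 0, 1, 0.01, 0.095, 0.39, 0, 1, 0.016, 0.155, 0.37, 0, 1, 0.022, 0.21, 0.34, 0, 1, 0.027, 0.26, 0.3, 0, 1, 0.032, 0.305, 0.255, 0, 1, 0.036, 0.343, 0.2, 0, 1, 0.038, 0.37, 0.145, 0, 1],
)

```text
time_s: 3.75
tcp_pos: [0.4789, 0.368, 0.2129]
eef_rot: [179.9, -0.0, -5.9]
contact_force: [-3.7, -3.9, 5.9]
gripper_width: 0.0135
```

Request:
carry_out(
  commands=[0.04, 0.39, 0.085, 0, 1, 0.04, 0.4, 0.02, 0, 1, 0.04, 0.395, -0.045, 0, 1, 0.035, 0.337, -0.09, 0, 1, 0, 0, 0, 0, 1, 0, 0, 0, 0, 1],
)

```text
time_s: 4.35
tcp_pos: [0.4855, 0.4317, 0.2089]
eef_rot: [-180.0, -0.0, -5.8]
contact_force: [-0.0, 1.2, 2.1]
gripper_width: 0.0135
```

Request:
carry_out(
  commands=[0, 0, 0, 0, -1, 0, 0, 0, 0, -1, 0, 0, 0, 0, -1, 0, 0, 0, 0, -1, 0, 0, 0, 0, -1, 0, 0, 0, 0, -1, 0, 0, 1, 0, -1, 0, 0, 1, 0, -1],
)

```text
time_s: 5.15
tcp_pos: [0.485, 0.43, 0.2892]
eef_rot: [179.8, 0.1, -5.9]
contact_force: [1.2, 2.0, 0.8]
gripper_width: 0.0716
```

```bash
python3 - <<'E'
from m import *
s=telemetry.get_state(); print(s["tcp_pos"],s["gripper_width"])
f,K,M=shot("scene","s1"); a=f[150:370,300:600]; b=load("scene0")[0]
cv2.imwrite("pics/s1c.png",cv2.resize(cv2.cvtColor(a,cv2.COLOR_RGB2BGR),None,fx=2,fy=2))
f,K,M=shot("wrist","w2")
E
```

```text
[0.48501374 0.43002144 0.28916017] 0.07159277750334685
```

View pics/s1c.png

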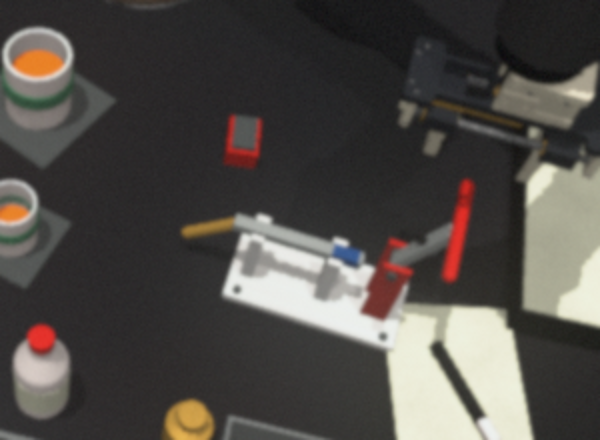

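Request:
carry_out(
  commands=[0.028, -0.147, 0, -0.94, -1, 0.028, -0.147, 0, -0.94, -1, 0.028, -0.147, 0, -0.94, -1, 0.028, -0.147, 0, -0.94, -1, 0.028, -0.147, 0, -0.94, -1, 0.028, -0.147, 0, -0.94, -1, 0.028, -0.147, 0, -0.94, -1, 0.028, -0.147, 0, -0.94, -1],
)

```text
time_s: 6.05
tcp_pos: [0.4944, 0.3833, 0.2893]
eef_rot: [-180.0, 0.0, -36.1]
contact_force: [-0.3, -0.1, 1.2]
gripper_width: 0.0876
```

Request:
carry_out(
  commands=[0.028, -0.147, 0, -0.94, -1, 0.028, -0.147, 0, -0.94, -1, 0.028, -0.147, 0, -0.94, -1, 0.028, -0.147, 0, -0.94, -1, 0.028, -0.147, 0, -0.94, -1, 0.028, -0.147, 0, -0.94, -1, 0.028, -0.147, 0, -0.94, -1, 0.028, -0.147, 0, -0.94, -1],
)

```text
time_s: 6.85
tcp_pos: [0.5033, 0.3363, 0.2893]
eef_rot: [-180.0, 0.0, -66.2]
contact_force: [-0.1, -0.4, 0.1]
gripper_width: 0.0877
```

Request:
carry_out(
  commands=[0.028, -0.147, 0, -0.94, -1, 0.028, -0.147, 0, -0.94, -1, 0.028, -0.147, 0, -0.94, -1, 0.028, -0.147, 0, -0.94, -1, 0.028, -0.147, 0, -0.94, -1, 0.028, -0.147, 0, -0.94, -1, 0.028, -0.147, 0, -0.94, -1, 0.028, -0.147, 0, -0.94, -1],
)

```text
time_s: 7.65
tcp_pos: [0.5123, 0.2893, 0.2893]
eef_rot: [-180.0, 0.0, -96.3]
contact_force: [-0.7, 0.4, -0.4]
gripper_width: 0.088
```

```bash
python3 - <<'E'
from m import *
s=telemetry.get_state(); print(s["tcp_pos"],s["eef_rot"],s["gripper_width"],s["joints"])
f,K,M=shot("wrist","w3"); print(M.round(3).tolist())
E
```

```text
[0.51226631 0.2892612  0.28934281] [-1.79994005e+02  1.25353397e-02 -9.62506606e+01] 0.08797217751762186 [ 4.84784584e+01  1.10544877e+01 -7.02162088e+00 -2.46611484e-03
 -7.19101956e+01 -5.47283542e+01]
[[-0.994, 0.104, 0.029, 0.504], [0.108, 0.96, 0.259, 0.219], [-0.001, 0.261, -0.965, 0.426], [0.0, 0.0, 0.0, 1.0]]
```

View pics/w3.png

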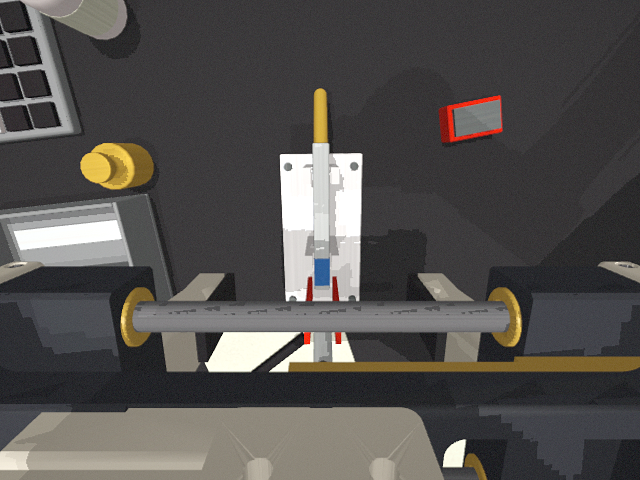

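```bash
python3 - <<'E'
from m import *
f,K,M=load("w3"); hsv=cv2.cvtColor(f,cv2.COLOR_RGB2HSV)
bl=[b for b in blobs(hsv,(105,120,50),(130,255,255),100)]
for b in bl: print(b[0],b[1],b[2].round(1),onz(K,M,*b[2],.099).round(4))
br=[b for b in blobs(hsv,(14,90,60),(28,255,255),200) if b[1][1]<140 and 300<b[1][0]<340]
for b in br: print(b[0],b[1],b[2].round(1))
for v in (143,144,260,285): print(v,onz(K,M,320.5,v,.099).round(4))
print("tip",onz(K,M,320.5,95.5,.046).round(4))
# side-edge midline by brightness at rows
g=f.mean(2)
for v in (150,170,200,225): print(v,g[v,305:338].astype(int).tolist())
E
```

```text
389 [315 259  15  27] [321.8 271.8] [0.5166 0.3428 0.099 ]
782 [313  88  16  55] [319.9 116.3]
143 [0.5039 0.214  0.099 ]
144 [0.504  0.2149 0.099 ]
260 [0.5165 0.3298 0.099 ]
285 [0.5195 0.3575 0.099 ]
tip [0.4986 0.1651 0.046 ]
150 [56, 49, 54, 52, 53, 53, 47, 134, 212, 220, 220, 219, 219, 214, 215, 219, 217, 213, 212, 217, 218, 217, 216, 190, 94, 29, 32, 38, 53, 51, 56, 51, 56]
170 [254, 253, 253, 254, 255, 214, 252, 207, 198, 215, 216, 216, 217, 213, 213, 216, 215, 212, 211, 215, 217, 216, 214, 189, 171, 174, 251, 254, 253, 252, 253, 253, 253]
200 [255, 255, 255, 255, 255, 255, 255, 255, 199, 211, 215, 211, 212, 212, 209, 211, 215, 213, 212, 210, 213, 214, 215, 185, 172, 194, 194, 193, 192, 189, 251, 254, 254]
225 [255, 255, 255, 255, 255, 255, 255, 255, 214, 215, 226, 227, 225, 224, 222, 224, 226, 228, 226, 224, 225, 225, 225, 202, 161, 190, 194, 193, 192, 188, 249, 252, 251]
```

Request:
carry_out(
  commands=[0.05, 0.54, -0.85, 0.1, -1, 0, 0, -1, 0, -1, 0, 0, -1, 0, -1, 0, 0, -1, 0, -1, 0, 0, -1, 0, 0.3, 0, 0, 0, 0, 1, 0, 0, 0, 0, 1, 0, 0, 0, 0, 1],
  grip_force=50,
)

```text
time_s: 8.5
tcp_pos: [0.5155, 0.3123, 0.0978]
eef_rot: [-179.9, 0.1, -95.6]
contact_force: [0.0, 0.4, -0.0]
gripper_width: 0.0609
```

Request:
carry_out(
  commands=[0, 0, 0, 0, 1, 0, 0, 0, 0, 1, 0, 0, 0, 0, 1, 0, 0, 0, 0, 1, 0, 0, 0, 0, 1, 0, 0, 0, 0, 1],
)

```text
time_s: 9.1
tcp_pos: [0.5142, 0.3111, 0.0954]
eef_rot: [180.0, -0.0, -95.7]
contact_force: [-0.7, 1.3, 1.0]
gripper_width: 0.0157
```

Request:
carry_out(
  commands=[0, 0, 0.3, 0, 1, 0, 0, 0.7, 0, 1, 0, 0, 1, 0, 1, 0, 0, 1, 0, 1, 0, 0, 1, 0, 1, -0.16, -0.86, 0, 0, 1, -0.16, -0.86, 0, 0, 1, -0.16, -0.86, 0, 0, 1],
)

```text
time_s: 9.9
tcp_pos: [0.4943, 0.2068, 0.256]
eef_rot: [180.0, 0.0, -95.7]
contact_force: [-0.4, 0.3, -2.7]
gripper_width: 0.0158
```

Request:
carry_out(
  commands=[-0.16, -0.86, 0, 0, 1, -0.16, -0.86, 0, 0, 1, -0.16, -0.86, 0, 0, 1, 0, 0, 0, 0, 1, 0, 0, 0, 0, 1],
)

```text
time_s: 10.4
tcp_pos: [0.4757, 0.1041, 0.2562]
eef_rot: [-180.0, 0.0, -95.8]
contact_force: [0.4, 0.2, -1.8]
gripper_width: 0.0154
```

```bash
python3 - <<'E'
from m import *
s=telemetry.get_state(); print(s["tcp_pos"],s["eef_rot"],s["gripper_width"],s["contact_force"],s["moment"])
f,K,M=shot("wrist","w4"); print(M.round(3).tolist())
E
```

```text
[0.47574772 0.10411319 0.25615104] [-1.79954469e+02  4.95966949e-02 -9.57800033e+01] 0.01544415252004303 [ 0.43591176  0.19433665 -1.75644956] [ 0.27449247 -0.10349185 -0.0163065 ]
[[-0.995, 0.096, 0.027, 0.468], [0.1, 0.96, 0.26, 0.034], [-0.001, 0.261, -0.965, 0.393], [0.0, 0.0, 0.0, 1.0]]
```

View pics/w4.png

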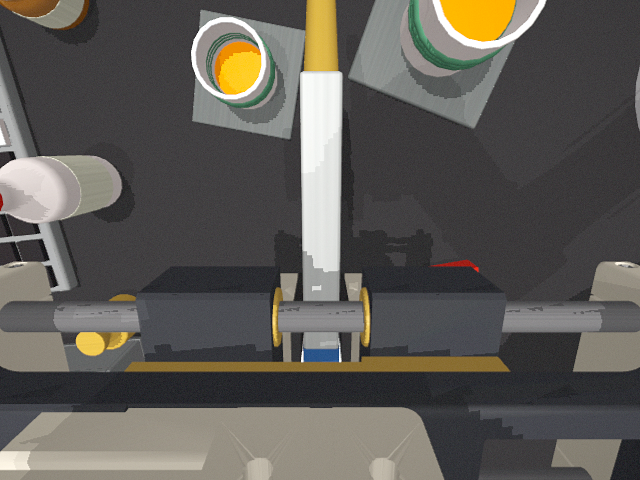

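```bash
python3 - <<'E'
from m import *
f,K,M=load("w4"); hsv=cv2.cvtColor(f,cv2.COLOR_RGB2HSV)
sub=np.zeros(f.shape[:2],np.uint8); sub[10:115,185:280]=1
w=((hsv[...,1]<70)&(hsv[...,2]>175)).astype(np.uint8)*sub
n,l,s,c=cv2.connectedComponentsWithStats(w); i=1+s[1:,4].argmax(); print(s[i])
cn=max(cv2.findContours((l==i).astype(np.uint8),cv2.RETR_EXTERNAL,cv2.CHAIN_APPROX_NONE)[0],key=len)[:,0]
P=np.array([onz(K,M,*p,.08) for p in cn])
from scipy.optimize import least_squares
res=least_squares(lambda q:np.hypot(P[:,0]-q[0],P[:,1]-q[1])-q[2],[.54,-.045,.032],loss='soft_l1',f_scale=.001); print("rim",res.x.round(4),np.abs(res.fun).mean())
cx,cy=res.x[:2]
o=cv2.inRange(hsv,(5,120,100),(28,255,255))*sub
cn=max(cv2.findContours(o,cv2.RETR_EXTERNAL,cv2.CHAIN_APPROX_NONE)[0],key=len)[:,0]; print(cv2.boundingRect(cn))
Q=np.array([onz(K,M,*p,.08) for p in cn]); rr=np.hypot(Q[:,0]-cx,Q[:,1]-cy)
away=np.array([cx,cy])-M[:2,3]; away/=np.linalg.norm(away)
for d in (25,30,35,40,45,50):
    X=np.array([onz(K,M,*p,.08-d/1000) for p in cn]); v=X[:,:2]-[cx,cy]; r_=np.hypot(*v.T); far=(v@away)/r_>.5
    ra=np.array([onz(K,M,*p,.08)[:2] for p in cn])-[cx,cy]
    print(d,"far r",(np.median(r_[far])*1000).round(1),np.std(r_[far]*1000).round(2),far.sum(),"allmax",r_.max().round(4))
print("near at rim r",np.sort(rr)[-15:].round(4))
# hook front edge in this view
for v in (72,73): print(onz(K,M,321,v,.266).round(4))
E
```

```text
[ 191   17   76   83 1193]
rim [ 0.5392 -0.0469  0.0315] 0.00020767222096827176
(215, 42, 46, 53)
25 far r 19.0 0.66 42 allmax 0.0259
30 far r 20.6 0.5 44 allmax 0.0259
35 far r 22.2 0.41 48 allmax 0.0259
40 far r 24.0 0.27 50 allmax 0.0261
45 far r 25.6 0.26 54 allmax 0.0265
50 far r 27.1 0.38 56 allmax 0.0279
near at rim r [0.0274 0.0274 0.0274 0.0275 0.0275 0.0275 0.0275 0.0275 0.0275 0.0275
 0.0275 0.0275 0.0276 0.0277 0.0278]
[0.4655 0.0084 0.266 ]
[0.4656 0.0087 0.266 ]
```

Request:
carry_out(
  commands=[0.775, 0.9, 0, 0, 1, 0.775, 0.9, 0, 0, 1, 0.775, 0.9, 0, 0, 1, 0.775, 0.9, 0, 0, 1, 0, 0, -1, 0, 1, 0, 0, -1, 0, 1, 0, 0, -1, 0, 1, 0, 0, -1, 0, 1],
)

```text
time_s: 11.25
tcp_pos: [0.5997, 0.2501, 0.0934]
eef_rot: [180.0, -0.0, -95.6]
contact_force: [0.4, 1.5, -2.8]
gripper_width: 0.0155
```

Request:
carry_out(
  commands=[0, 0, -0.35, 0, 1, 0, 0, -0.25, 0, 1, 0, 0, -0.1, 0, 1, 0, 0, -0.05, 0, 1, 0, 0, 0, 0, 1],
)

```text
time_s: 11.75
tcp_pos: [0.6006, 0.2493, 0.0668]
eef_rot: [-179.9, 0.1, -95.7]
contact_force: [-0.4, 0.0, -2.0]
gripper_width: 0.0154
```

Request:
carry_out(
  commands=[0, 0, 0, 0, 1, 0, 0, 0, 0, 1, 0, 0, 0, 0, 1],
  grip_force=10,
)

```text
time_s: 12.05
tcp_pos: [0.6003, 0.249, 0.0662]
eef_rot: [-179.9, 0.1, -95.7]
contact_force: [0.7, 0.8, -1.2]
gripper_width: 0.0156
```

Request:
carry_out(
  commands=[-0.006, -0.06, 0.1, 0, 1, -0.006, -0.06, 0.1, 0, 1, -0.006, -0.06, 0.1, 0, 1, -0.006, -0.06, 0.1, 0, 1, 0, 0, 0, 0, 1, 0, 0, 0, 0, 1],
)

```text
time_s: 12.65
tcp_pos: [0.5992, 0.2393, 0.0818]
eef_rot: [-180.0, 0.0, -95.7]
contact_force: [0.4, 1.3, -1.6]
gripper_width: 0.0158
```

```bash
cat > tilt.py <<'E'
from m import *
import sys
def tilt(name):
    s=telemetry.get_state(); f,K,M=shot("wrist",name); hsv=cv2.cvtColor(f,cv2.COLOR_RGB2HSV)
    print(s["time_s"],s["tcp_pos"].round(4),s["contact_force"].round(1),s["moment"].round(3),s["gripper_width"])
    m=cv2.inRange(hsv,(14,90,60),(28,255,255)); m[250:]=0; m[:,:290]=0; m[:,355:]=0
    n,l,st,c=cv2.connectedComponentsWithStats(m)
    g=np.array(s["tcp_pos"])-[0,0,.003]; a=np.radians(s["eef_rot"][2]); fx=np.array([np.cos(a),np.sin(a),0])
    if n<2: print("no brass"); return
    i=1+st[1:,4].argmax(); vb=st[i][1]+st[i][3]; vt=st[i][1]; print("brass",st[i].tolist())
    # bar front-top edge: tool point (75,14) -> rel grip (97,7) if grip at -22
    def row(t,x,z):
        p=g+fx*(x*np.cos(t)+z*np.sin(t))+np.array([0,0,1])*(-x*np.sin(t)+z*np.cos(t)); return proj(K,M,p)[1]
    T=np.radians(np.arange(-5,90)); r1=[row(t,.097,.007) for t in T]; 
    print("tilt by front edge",np.degrees(T[np.argmin(np.abs(np.array(r1)-vb))]).round(1))
if __name__=="__main__": tilt(sys.argv[1])
E
python3 tilt.py t1
```

```text
12.65 [0.5992 0.2393 0.0818] [ 0.4  1.3 -1.6] [ 0.29  -0.252  0.092] 0.015818384909505146
brass [305, 4, 32, 74, 2013]
tilt by front edge 6.0
```

Request:
carry_out(
  commands=[-0.013, -0.134, 0.24, 0, 1, -0.015, -0.152, 0.225, 0, 1, -0.017, -0.167, 0.215, 0, 1, -0.018, -0.182, 0.2, 0, 1, -0.019, -0.194, 0.187, 0, 1, -0.021, -0.209, 0.172, 0, 1, -0.022, -0.219, 0.16, 0, 1, -0.022, -0.229, 0.147, 0, 1],
)

```text
time_s: 13.5
tcp_pos: [0.5929, 0.1789, 0.1438]
eef_rot: [-180.0, 0.0, -95.7]
contact_force: [0.6, -0.5, -2.2]
gripper_width: 0.0157
```

Request:
carry_out(
  commands=[0, 0, 0, 0, 1, 0, 0, 0, 0, 1, 0, 0, 0, 0, 1],
)

```text
time_s: 13.8
tcp_pos: [0.5929, 0.1798, 0.1428]
eef_rot: [180.0, -0.0, -95.7]
contact_force: [-0.1, 0.8, -2.6]
gripper_width: 0.0157
```

```bash
python3 tilt.py t2
```

```text
13.8 [0.5929 0.1798 0.1428] [-0.1  0.8 -2.6] [ 0.172 -0.06   0.003] 0.015723886809583816
brass [308, 64, 27, 36, 771]
tilt by front edge 22.0
```

View pics/t2.png

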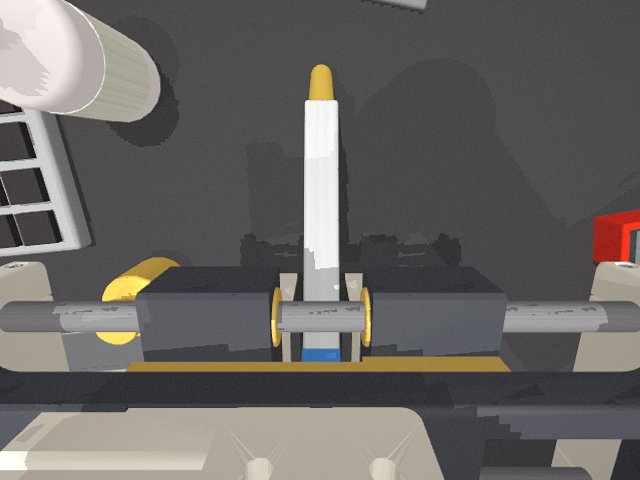

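Request:
carry_out(
  commands=[0, 0, 0, 0, 1, 0, 0, 0, 0, 1, 0, 0, 0, 0, 1],
  grip_force=7.5,
)

```text
time_s: 14.15
tcp_pos: [0.5932, 0.1802, 0.1433]
eef_rot: [-180.0, 0.0, -95.7]
contact_force: [0.0, 1.8, -0.6]
gripper_width: 0.0157
```

```bash
python3 tilt.py t3
```

```text
14.15 [0.5932 0.1802 0.1433] [ 0.   1.8 -0.6] [ 0.651  0.238 -0.079] 0.01569447105678548
brass [313, 120, 18, 9, 123]
tilt by front edge 38.0
```

Request:
carry_out(
  commands=[0, 0, 0, 0, 1, 0, 0, 0, 0, 1, 0, 0, 0, 0, 1, 0, 0, 0.6, 0, 1, 0, 0, 1, 0, 1, 0, 0, 1, 0, 1, 0, 0, 0.5, 0, 1, 0, 0, 0, 0, 1],
  grip_force=50,
)

```text
time_s: 15.0
tcp_pos: [0.5943, 0.1801, 0.2711]
eef_rot: [-179.7, 0.2, -95.7]
contact_force: [0.8, 0.1, -1.6]
gripper_width: 0.0156
```

Request:
carry_out(
  commands=[-0.23, -0.72, 0, 0, 1, -0.23, -0.72, 0, 0, 1, -0.23, -0.72, 0, 0, 1, -0.23, -0.72, 0, 0, 1, -0.23, -0.72, 0, 0, 1, 0, 0, 0, 0, 1, 0, 0, 0, 0, 1, 0, 0, 0, 0, 1],
)

```text
time_s: 15.8
tcp_pos: [0.5469, 0.036, 0.2665]
eef_rot: [179.9, -0.0, -95.7]
contact_force: [-0.0, 0.3, -2.5]
gripper_width: 0.0154
```

```bash
python3 tilt.py t4; python3 - <<'E'
from m import *
f,K,M=shot("scene","s2"); g=f[170:330,220:400]
cv2.imwrite("pics/s2c.png",cv2.resize(cv2.cvtColor(g,cv2.COLOR_RGB2BGR),None,fx=4,fy=4,interpolation=cv2.INTER_CUBIC)[:600])
s=telemetry.get_state(); t=np.array(s["tcp_pos"]); a=np.radians(s["eef_rot"][2]); tip=t+[.083*np.cos(a),.083*np.sin(a),-.135]
print("tip",tip.round(4),"px",((proj(K,M,tip)-[220,170])*4).round(0),"pot px",((proj(K,M,[.5392,-.0469,.08])-[220,170])*4).round(0))
E
```

```text
15.8 [0.5469 0.036  0.2665] [-0.   0.3 -2.5] [ 0.229 -0.059  0.003] 0.0154023349998673
brass [296, 110, 49, 48, 1101]
tilt by front edge 52.0
tip [ 0.5389 -0.0463  0.1316] px [338. 276.] pot px [339. 325.]
```

View pics/s2c.png

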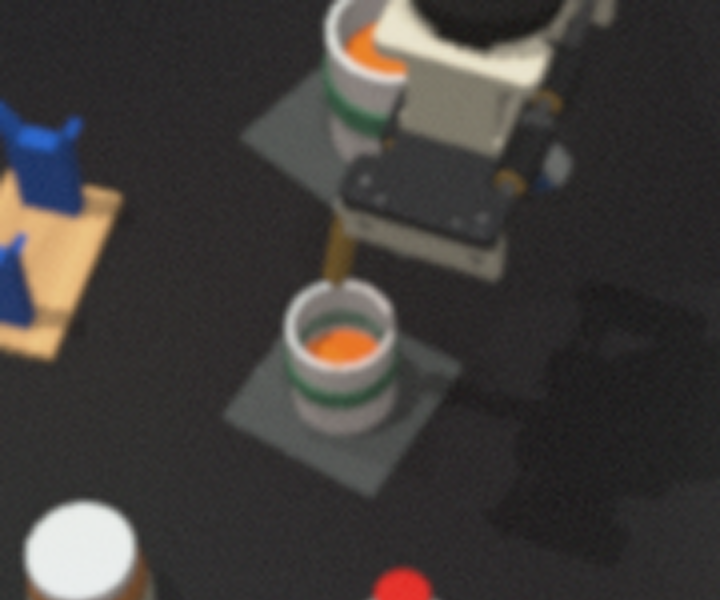

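Request:
carry_out(
  commands=[0, 0, -0.4, 0, 1, 0, 0, -0.5, 0, 1, 0, 0, -0.5, 0, 1, 0, 0, -0.3, 0, 1, 0, 0, -0.2, 0, 1, 0, 0, 0, 0, 1],
)

```text
time_s: 16.5
tcp_pos: [0.5467, 0.0358, 0.1902]
eef_rot: [179.9, -0.0, -95.7]
contact_force: [0.1, 0.4, -1.5]
gripper_width: 0.0154
```

Request:
carry_out(
  commands=[0, 0, -0.1, 0, 1, 0, 0, -0.1, 0, 1, 0, 0, -0.1, 0, 1, 0, 0, 0, 0, 1],
)

```text
time_s: 16.9
tcp_pos: [0.5468, 0.0356, 0.1788]
eef_rot: [180.0, -0.0, -95.7]
contact_force: [-0.2, 0.9, -3.1]
gripper_width: 0.0155
```

```bash
python3 -c "
from h import *
s=telemetry.get_state(); print(s['tcp_pos'],s['contact_force'],s['moment'])"
```

```text
[0.5467595  0.03562168 0.17882029] [-0.19399435  0.93614496 -3.1287228 ] [ 0.2047222  -0.00351414 -0.0302262 ]
```

Request:
carry_out(
  commands=[0, 0, -0.06, 0, 1, 0, 0, -0.06, 0, 1, 0, 0, 0, 0, 1],
)

```text
time_s: 17.2
tcp_pos: [0.5473, 0.0358, 0.1744]
eef_rot: [-180.0, 0.0, -95.7]
contact_force: [0.2, 0.3, -0.3]
gripper_width: 0.0159
```

```bash
python3 -c "
from h import *
s=telemetry.get_state(); print(s['tcp_pos'],s['contact_force'],s['moment'])"
```

```text
[0.54729799 0.03582343 0.17443575] [ 0.19171631  0.29166112 -0.27768379] [ 0.38290518 -0.12531871 -0.02252082]
```

Request:
carry_out(
  commands=[0, 0, -0.035, 0, 1, 0, 0, 0, 0, 1, 0, 0, 0, 0, 1],
)

```text
time_s: 17.5
tcp_pos: [0.5473, 0.0359, 0.1733]
eef_rot: [-180.0, 0.0, -95.7]
contact_force: [-0.7, 1.5, 1.6]
gripper_width: 0.0155
```

Request:
carry_out(
  commands=[0, 0, 0, 0, 1, 0, 0, 0, 0, 1, 0, 0, 0, 0, 1, 0, 0, 0, 0, 1],
)

```text
time_s: 17.9
tcp_pos: [0.5472, 0.0358, 0.1731]
eef_rot: [-180.0, 0.0, -95.7]
contact_force: [1.5, 1.2, 0.9]
gripper_width: 0.0153
```

```bash
python3 -c "
from h import *
s=telemetry.get_state(); print(s['tcp_pos'],s['contact_force'],s['moment'])"
```

```text
[0.54720397 0.03579313 0.17312289] [1.50316988 1.24345957 0.92601324] [ 0.70851909 -0.21475874  0.02511871]
```

Request:
carry_out(
  commands=[0, 0, 0.3, 0, 1, 0, 0, 0.7, 0, 1, 0, 0, 1, 0, 1, 0, 0, 0.5, 0, 1, 0.23, 0.72, 0, 0, 1, 0.23, 0.72, 0, 0, 1, 0.23, 0.72, 0, 0, 1, 0.23, 0.72, 0, 0, 1],
)

```text
time_s: 18.7
tcp_pos: [0.5836, 0.1515, 0.2734]
eef_rot: [180.0, -0.0, -95.7]
contact_force: [0.2, 0.4, -3.2]
gripper_width: 0.0155
```

Request:
carry_out(
  commands=[0.23, 0.72, 0, 0, 1, 0, 0, -0.9, 0, 1, 0, 0, -0.9, 0, 1, 0, 0, -0.8, 0, 1, 0, 0, -0.4, 0, 1, 0, 0, -0.15, 0, 1, 0, 0, 0, 0, 1],
)

```text
time_s: 19.4
tcp_pos: [0.5927, 0.1793, 0.1466]
eef_rot: [179.9, -0.1, -95.7]
contact_force: [0.4, 1.0, -1.7]
gripper_width: 0.0157
```

```bash
python3 tilt.py t5
```

```text
19.4 [0.5927 0.1793 0.1466] [ 0.4  1.  -1.7] [ 0.196 -0.079 -0.023] 0.01566210229264398
brass [312, 120, 18, 9, 128]
tilt by front edge 38.0
```

Request:
carry_out(
  commands=[0, 0, -0.05, 0, 1, 0.022, 0.224, -0.19, 0, 1, 0.021, 0.214, -0.17, 0, 1, 0.02, 0.202, -0.18, 0, 1, 0.019, 0.187, -0.195, 0, 1, 0.017, 0.172, -0.21, 0, 1, 0.016, 0.16, -0.22, 0, 1, 0.015, 0.147, -0.23, 0, 1],
  grip_force=11,
)

```text
time_s: 20.25
tcp_pos: [0.5972, 0.2315, 0.0875]
eef_rot: [179.9, -0.1, -95.7]
contact_force: [-0.1, -0.3, -1.6]
gripper_width: 0.016
```

Request:
carry_out(
  commands=[0.013, 0.132, -0.24, 0, 1, 0.01, 0.105, -0.25, 0, 1, 0.005, 0.055, -0.14, 0, 1, 0, 0, 0, 0, 1, 0, 0, 0, 0, 1],
)

```text
time_s: 20.75
tcp_pos: [0.5992, 0.2434, 0.0638]
eef_rot: [180.0, -0.0, -95.7]
contact_force: [0.2, -0.3, -2.4]
gripper_width: 0.0158
```

```bash
python3 tilt.py t6
```

```text
20.75 [0.5992 0.2434 0.0638] [ 0.2 -0.3 -2.4] [ 0.181 -0.07   0.081] 0.0158120773036884
brass [303, 0, 36, 76, 2464]
tilt by front edge 3.0
```

Request:
carry_out(
  commands=[0, 0, -0.06, 0, 1, 0, 0, 0, 0, 1, 0, 0, 0, 0, 1],
)

```text
time_s: 21.1
tcp_pos: [0.5993, 0.2433, 0.0618]
eef_rot: [180.0, -0.0, -95.7]
contact_force: [-0.6, -0.7, -1.2]
gripper_width: 0.0163
```

```bash
python3 tilt.py t7; python3 - <<'E'
from m import *
for n in ("w4","t1","t6","t7"):
    f,K,M=load(n); col=f[:,312:330].astype(int).mean(1); b=col[:,0]-col[:,2]  # brass: R-B large
    g=b[50:110]; i=np.where(g<30)[0][0]; print(n,50+i, b[50+i-2:50+i+2].round(0))
E
```

```text
21.1 [0.5993 0.2433 0.0618] [-0.6 -0.7 -1.2] [-0.273  0.066 -0.019] 0.01628626236094181
brass [304, 0, 35, 76, 2494]
tilt by front edge 3.0
w4 71 [150. 162.   5.  -3.]
t1 79 [156.  31.  -0.   0.]
t6 76 [147. 156.   5.  -2.]
t7 76 [152.  89.  -3.  -1.]
```

Request:
carry_out(
  commands=[0, 0, 0, 0, 1, 0, 0, 0, 0, 1, 0, 0, 0.4, 0, 1, 0, 0, 0.9, 0, 1, 0, 0, 1, 0, 1, 0, 0, 1, 0, 1, 0, 0, 1, 0, 1, 0, 0, 0.6, 0, 1],
  grip_force=50,
)

```text
time_s: 21.95
tcp_pos: [0.6002, 0.2442, 0.2615]
eef_rot: [-179.8, 0.2, -95.7]
contact_force: [0.3, 0.6, -2.4]
gripper_width: 0.0154
```

Request:
carry_out(
  commands=[-0.094, -0.515, 0, -1, 1, -0.094, -0.515, 0, -1, 1, -0.094, -0.515, 0, -1, 1, -0.094, -0.515, 0, -1, 1, -0.094, -0.515, 0, -1, 1, -0.094, -0.515, 0, -1, 1, -0.094, -0.515, 0, -1, 1, -0.094, -0.515, 0, -1, 1],
)

```text
time_s: 22.75
tcp_pos: [0.569, 0.0782, 0.2576]
eef_rot: [180.0, 0.0, -127.9]
contact_force: [0.6, 0.1, -1.9]
gripper_width: 0.0157
```

Request:
carry_out(
  commands=[-0.094, -0.515, 0, -1, 1, -0.094, -0.515, 0, -1, 1, -0.094, -0.515, 0, -1, 1, -0.094, -0.515, 0, -1, 1, -0.094, -0.515, 0, -1, 1, -0.094, -0.515, 0, -1, 1, -0.094, -0.515, 0, -1, 1, -0.094, -0.515, 0, -1, 1],
)

```text
time_s: 23.55
tcp_pos: [0.539, -0.0866, 0.2577]
eef_rot: [180.0, 0.0, -159.9]
contact_force: [1.2, -0.5, -2.5]
gripper_width: 0.0156
```

Request:
carry_out(
  commands=[-0.094, -0.515, 0, -1, 1, -0.094, -0.515, 0, -1, 1, -0.094, -0.515, 0, -1, 1, -0.094, -0.515, 0, -1, 1, -0.094, -0.515, 0, -1, 1, 0, 0, 0, 0, 1, 0, 0, 0, 0, 1],
)

```text
time_s: 24.25
tcp_pos: [0.5203, -0.1891, 0.2575]
eef_rot: [180.0, 0.0, -179.7]
contact_force: [-0.1, 0.6, -3.4]
gripper_width: 0.0158
```

```bash
python3 tilt.py w5; python3 -c "
from h import *
s=telemetry.get_state();print(s['eef_rot'],s['joints'])"
```

```text
24.25 [ 0.5203 -0.1891  0.2575] [-0.1  0.6 -3.4] [ 0.101 -0.258 -0.032] 0.01575512230978842
brass [303, 0, 35, 76, 2449]
tilt by front edge 3.0
[ 1.79985661e+02  1.49268068e-02 -1.79661044e+02] [ 3.25527260e-01  8.78684166e+00 -1.40187687e+01 -1.55605177e-02
 -6.71794669e+01 -8.99805358e+01]
```

View pics/w5.png

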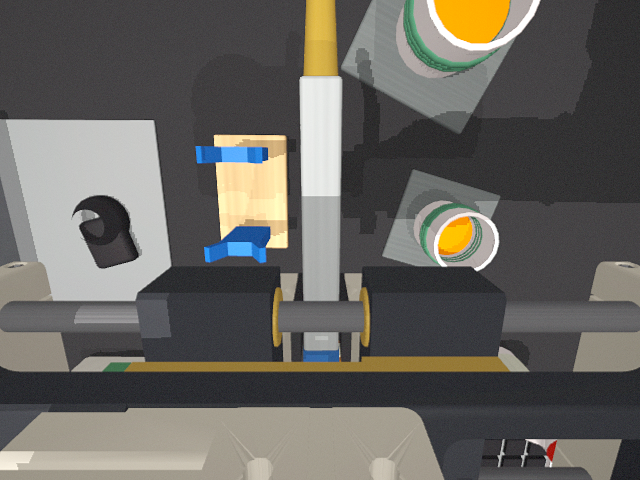

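```bash
python3 - <<'E'
from m import *
f,K,M=load("w5"); hsv=cv2.cvtColor(f,cv2.COLOR_RGB2HSV)
m=cv2.inRange(hsv,(8,40,120),(28,200,255)); m[:120]=0; m[262:]=0; m[:,:205]=0; m[:,296:]=0
b=cv2.inRange(hsv,(100,120,50),(130,255,255)); b[:120]=0; b[265:]=0; b[:,300:]=0
ys,xs=np.nonzero(m); P=np.array([onz(K,M,x,y,.01)[:2] for x,y in zip(xs,ys)]).astype(np.float32)
R=cv2.minAreaRect(P); print("base",np.round(R[0],4),np.round(R[1],4),R[2])
n,l,s,c=cv2.connectedComponentsWithStats(b)
for i in range(1,n):
    if s[i][4]<100: continue
    yy,xx=np.nonzero(l==i); print(s[i].tolist())
    for k in (xx.argmin(),xx.argmax()): 
        cm=xx==xx[k]; print("  end col",xx[k],"rows",yy[cm].min(),yy[cm].max(),[onz(K,M,xx[k]+.5*(1 if k==xx.argmax() else -1)+.5*0,v,.1).round(4)[:2].tolist() for v in (yy[cm].min(),yy[cm].max())])
for v in (100,190,250):
    g=f[v,285:360].astype(int).mean(1); e=np.abs(np.diff(g)); print(v,[285+int(k) for k in np.where(e>40)[0]])
print("bar",[onz(K,M,321,v,.2685).round(4)[:2].tolist() for v in (76,250)])
E
```

```text
base [ 0.5004 -0.2688] [0.0806 0.1305] 89.68174743652344
[195, 146, 73, 18, 1119]
  end col 195 rows 146 147 [[0.4483, -0.2974], [0.4491, -0.2974]]
  end col 267 rows 148 159 [[0.4495, -0.2352], [0.4587, -0.2356]]
[204, 227, 66, 36, 1621]
  end col 204 rows 247 254 [[0.538, -0.2974], [0.5448, -0.298]]
  end col 269 rows 227 238 [[0.5187, -0.2359], [0.529, -0.2363]]
100 [299, 341]
190 [285, 286, 300, 301, 339, 340]
250 [301, 339]
bar [[0.4255, -0.1899], [0.4884, -0.1895]]
```

Request:
carry_out(
  commands=[0, -0.98, 0, -0.16, 1, 0, -0.99, 0, 0, 1, 0, 0, -0.9, 0, 1, 0, 0, -1, 0, 1, 0, 0, -1, 0, 1, 0, 0, -0.7, 0, 1, 0, 0, -0.15, 0, 1, 0, 0, 0, 0, 1],
)

```text
time_s: 25.1
tcp_pos: [0.5205, -0.2672, 0.1072]
eef_rot: [180.0, -0.1, 179.7]
contact_force: [0.3, -0.8, -2.2]
gripper_width: 0.0156
```

```bash
python3 - <<'E'
from m import *
s=telemetry.get_state(); print(s["tcp_pos"],s["eef_rot"],s["contact_force"],s["moment"])
f,K,M=shot("wrist","w6"); cv2.imwrite("pics/w6c.png",cv2.resize(cv2.cvtColor(f[0:380,160:480],cv2.COLOR_RGB2BGR),None,fx=1.5,fy=1.5))
E
```

```text
[ 0.52046148 -0.26723318  0.10718539] [ 1.79998314e+02 -9.81100011e-02  1.79749736e+02] [ 0.3229574  -0.75288192 -2.2175994 ] [ 0.07401901 -0.29810606 -0.04945703]
```

View pics/w6c.png

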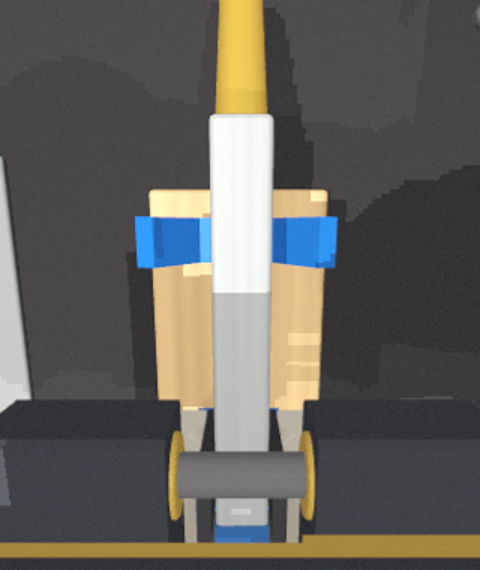

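Request:
carry_out(
  commands=[0, -0.03, -0.15, 0, 1, 0, 0, -0.15, 0, 1, 0, 0, -0.05, 0, 1, 0, 0, 0, 0, 1],
)

```text
time_s: 25.55
tcp_pos: [0.5202, -0.2689, 0.0936]
eef_rot: [180.0, -0.0, 179.7]
contact_force: [-0.3, -0.3, -2.9]
gripper_width: 0.0155
```

```bash
python3 -c "
from h import *
s=telemetry.get_state(); print(s['tcp_pos'],s['contact_force'],s['moment'])"
```

```text
[ 0.52022751 -0.26893981  0.09357131] [-0.31037835 -0.25553408 -2.8593113 ] [ 0.04023767 -0.25824564 -0.01388075]
```

Request:
carry_out(
  commands=[0, 0, 0, 0, 1, 0, 0, -0.05, 0, 1, 0, 0, -0.05, 0, 1, 0, 0, 0, 0, 1],
  grip_force=12,
)

```text
time_s: 25.95
tcp_pos: [0.5209, -0.2691, 0.0909]
eef_rot: [-180.0, 0.1, 179.7]
contact_force: [-2.7, 3.3, 7.3]
gripper_width: 0.0157
```

```bash
python3 -c "
from h import *
s=telemetry.get_state(); print(s['tcp_pos'],s['contact_force'],s['moment'])"
```

```text
[ 0.5208887  -0.26909264  0.09094258] [-2.74146584  3.30866533  7.34522837] [ 0.94299484  0.78121708 -0.03114865]
```

Request:
carry_out(
  commands=[0, 0, 0.015, 0, 1, 0, 0, 0, 0, 1, 0, 0, 0, 0, 1],
  grip_force=4,
)

```text
time_s: 26.25
tcp_pos: [0.5209, -0.2691, 0.0909]
eef_rot: [-180.0, 0.1, 179.7]
contact_force: [-0.8, 2.4, 6.1]
gripper_width: 0.0158
```

Request:
carry_out(
  commands=[0, 0, 0, 0, 0.55, 0, 0, 0, 0, 0.4, 0, 0, 0, 0, 0.2, 0, 0, 0, 0, 0.2, 0, 0, 0, 0, 0.2, 0, 0, 0, 0, 0.2],
)

```text
time_s: 26.85
tcp_pos: [0.5204, -0.269, 0.0901]
eef_rot: [180.0, -0.0, 179.7]
contact_force: [-0.8, 0.6, -1.2]
gripper_width: 0.035
```

```bash
python3 - <<'E'
from m import *
s=telemetry.get_state(); print(s["tcp_pos"],s["gripper_width"],s["contact_force"],s["moment"])
E
```

```text
[ 0.5203738  -0.26896987  0.09011269] 0.03500787399409028 [-0.84386062  0.62204991 -1.1762211 ] [ 0.0637563  -0.18192611  0.01081401]
```

Request:
carry_out(
  commands=[0, 0, 0.3, 0, 0.2, 0, 0, 0.8, 0, 0.2, 0, 0, 1, 0, 0.2, 0, 0, 1, 0, 0.2, 0, 0, 1, 0, 0, 0, 0.9, 0, 0, 0, 0, 0.9, 0, 0, 0, 0, 0, 0, 0, 0],
)

```text
time_s: 27.65
tcp_pos: [0.5203, -0.1943, 0.2559]
eef_rot: [180.0, 0.1, 179.8]
contact_force: [0.6, -0.7, 1.2]
gripper_width: 0.0438
```

```bash
python3 - <<'E'
from m import *
s=telemetry.get_state(); print(s["tcp_pos"],s["gripper_width"],s["contact_force"])
f,K,M=shot("wrist","w7"); g,K2,M2=shot("scene","s3")
a=f[0:270,100:420]; b=cv2.resize(g[170:300,160:290],(270,270),interpolation=cv2.INTER_CUBIC); c=cv2.resize(g[240:310,430:530],(386,270),interpolation=cv2.INTER_CUBIC)
im=np.hstack([a,b]); cv2.imwrite("pics/fin.png",cv2.cvtColor(cv2.resize(im,None,fx=1.35,fy=1.35),cv2.COLOR_RGB2BGR))
cv2.imwrite("pics/s3f.png",cv2.cvtColor(g,cv2.COLOR_RGB2BGR))
for v in (60,100,130): 
    e=np.abs(np.diff(f[v].astype(int).mean(1))); print(v,np.where(e>40)[0].tolist())
E
```

```text
[ 0.52032436 -0.19433606  0.25594233] 0.04379394653074056 [ 0.64311965 -0.70319977  1.16949339]
60 [346, 427, 485, 505]
100 [230, 482]
130 [10, 157, 158, 223, 224, 241, 242, 245, 465]
```

View pics/fin.png

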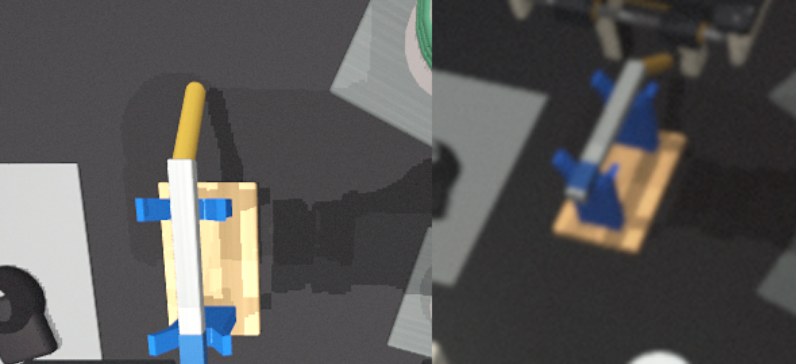

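```bash
python3 - <<'E'
from m import *
f,K,M=load("w7"); 
for v in (122,140,180,200,235):
    g=f[v,205:265].astype(int); white=(g.max(1)-g.min(1)<25)&(g.mean(1)>120); c=np.where(white)[0]+205
    if len(c): 
        p,q=[onz(K,M,c[0]-.5,v,.094)[:2],onz(K,M,c[-1]+.5,v,.094)[:2]]
        print(v,c[0],c[-1],((p+q)/2).round(4),"width mm",(np.linalg.norm(p-q)*1000).round(1))
print("front edge", onz(K,M,237,118.5,.094).round(4))
t=cv2.cvtColor(cams.capture("top")["frame"],cv2.COLOR_RGB2BGR); z=cv2.imread("pics/top0.png")
d=cv2.absdiff(t,z).max(2)
for n,(x,y) in dict(bottle=(306,187),jar=(367,191),weight=(254,187),jaw=(255,318),mouse=(463,246),marker=(160,230)).items(): print(n,int(d[y-12:y+12,x-12:x+12].mean()))
cv2.imwrite("pics/topf.png",cv2.resize(t[120:340,80:500],None,fx=1.8,fy=1.8))
E
```

```text
122 224 244 [ 0.4281 -0.2679] width mm 17.8
140 226 245 [ 0.4428 -0.2677] width mm 17.2
180 228 246 [ 0.4768 -0.2687] width mm 16.9
200 230 248 [ 0.4946 -0.2681] width mm 17.1
235 232 251 [ 0.5272 -0.268 ] width mm 18.5
front edge [ 0.4253 -0.2652  0.094 ]
bottle 8
jar 20
weight 0
jaw 12
mouse 1
marker 26
```

View pics/topf.png

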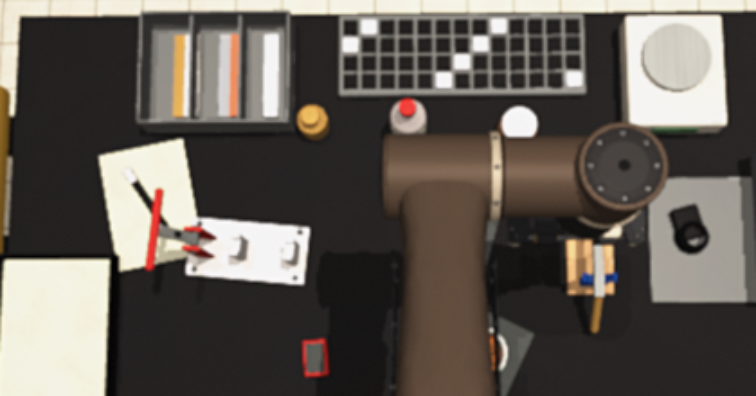

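```bash
python3 -c "
from h import *
print(telemetry.get_state()['time_s']); print(r.close_job())"
```

```text
27.8
the job is handed in; nothing more can be done
None
```

The job is done and handed in at 27.8 s of the 61 s allowed; no verdict is reported.

**What I did**
- **Clamp:** I pinched the red handle, swung it through about 1.9 rad and let go. It stayed open in every later picture.
- **Tool and pot:** I lifted the hook tool out and pivoted it in the grip to about 38° nose down by lightly resting its tip on the bare bench. I then dipped it into the smaller pot and pressed the pad for about 0.6 s, with roughly 3.5 N at the end (sensor noise about 1 N).
- **Rest:** I levelled the tool on the bench the same way and lowered it into the forks. The neck points towards the robot, past the end. I then let go and backed the gripper off.

**Last checks**
- The bar lies along y = -0.268, straight to within about 1 mm. The rest's centre was measured at -0.269.
- The bar looked level and seated in both forks. I judged this from pictures only; its height was not measured separately.
- The force on lowering peaked at about 10 N.
- One pixel reading of the bar's front edge was 3 mm off the others. I put it down to a rough hand-read pixel.
- The loose things look unmoved in the top view. The picture differences at the marker, jar and jaw insert looked like the opened handle, arm and shadows, not movement.

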